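# Turn a plate shaker's speed dial up four clicks and start it

### The job

Turn the black click-stop speed dial on the white plate shaker exactly four clicks clockwise (seen from above) from where it stands, gently pushing its raised bar round with a fingertip and never going on to a fifth click. Once it rests in that fourth click, push the green start key right down with a fingertip, let it come up again and move clear; leave the plate on the shaker and the other things on the bench where they are.

Things in the scene. Friction and masses are not known exactly. Their poses are not given: they have to be found in the camera images.
- shaker: Plate shaker fixed to the bench: white case 210 (x) x 200 (y) mm, flat control deck 55 mm above the bench. Origin: centre of its underside, on the bench. Its x points from the control deck (front) to the aluminium shaking platform (rear), y to its left. The platform's front edge is 49 mm behind the dial's axis, its top 67 mm above the bench; the loose plate on it reaches 82 mm.
- dial (a joint): Angle of the speed dial (left half of the deck, vertical axis), rad, growing clockwise from above. 11 click-stops, every 0.524 rad (30 degrees), 0 to 5.24; it starts in the second, third or fourth (0.52, 1.05, 1.57). A sprung ball holds it in each: pushed half-way to the next it snaps on by itself, and stays when let go. Pushing near the bar's end takes about 3 to 6 N a click.
- dial_axis (a point): On the dial's axis, level with the top of its bar, 90 mm above the bench. The dial is a round black disc (68 mm diameter, top face 66 mm above the bench) with an upright flat-sided bar across its middle: 62 mm long, 10 mm thick, from 66 to 90 mm above the bench. One end of the bar, the pointer, has a white line on its top and end.
- dial_pointer (a point): On the bar's centre line at its pointer (white line) end, 30 mm from the dial's axis, 80 mm above the bench. Turns with the dial; at joint value 0 it points to the front left of the shaker (150 degrees counter-clockwise from the shaker's x axis, seen from above).
- start_key (a joint): Round green push key of 26 mm diameter on the right half of the control deck, 95 mm to the right of the dial's axis; value in m, 0 when up and 0.005 fully down. Spring return; fully down takes about 4 N. Pressed counts from 0.0035.
- start_key_top (a point): Centre of the top face of the green start key, 76 mm above the bench (the black collar round the key is lower). Moves down with the key.
- plate_mid (a point): Middle of the white 96-well plate (85 x 128 x 15 mm) lying loose on the shaking platform; a bystander.
- bottle_mid (a point): Middle of a clear blue-capped bottle (57 mm diameter, 125 mm high) standing on the bench to the right; a bystander.
- jar_mid (a point): Middle of a clear jar with yellow lid (47 mm diameter, 80 mm high) standing on the bench to the left; a bystander.
- tape_mid (a point): Middle of a roll of green tape (90 mm diameter, 19 mm high) lying on the bench to the left; a bystander.
- rack_mid (a point): Middle of an orange tip rack with clear lid (124 x 85 x 82 mm) standing on the bench to the left; a bystander.

How it is judged:
By the outcome, as a careful person would: the job done as asked, in the order asked, and still so for the second after the job is handed in, with the robot touching nothing.
It also fails if it takes over 64 s, if anything falls off the work surface, if the arm or the gripper's body presses on something with over 40 N, if the wrist force passes 120 N, or if a joint passes its speed limit or range.

### The arm

A 7-joint arm with a two-finger parallel gripper is mounted at the origin on a cart in front of the work surface, level with it; the furniture and walls round the work are solid. World frame = base frame: x ahead of the robot, y to its left, z up, the work surface at z = 0. Lengths are in mm, angles in degrees, forces in N, time in s.
With the tool pointing down it reaches from about 425 to 875 mm from the base axis. Payload 4.7 kg.
Tool frame: the origin (TCP) lies on the centre line of the jaws, within the pads' length; the fingertips stand 11 mm ahead of it and the grasp point (between the pads) lies 8 mm behind it (robot.tcp_to_tips is the distance from the TCP to the fingertips, in mm); z points along the fingers, y is the direction in which the jaws open and shut (so a half turn about z gives the same grasp; the last joint's range is limited). The gripper opens to 85 mm and grips with 20 to 120 N. Pads are 22 mm wide; open, the fingers measure 114 mm over their backs; the gripper's body (76 mm by 85 mm) begins 54 mm behind the grasp point. The pads swing forward as they close: fully open they stand 13 mm farther back than shut.
Start: joints at [-73.677, 18.392, -4.016, 83.108, 1.295, 78.541, -3.26], TCP at [173.902, 626.324, 242.349] pointing down, gripper open.
Joint ranges: [-163.93, 163.93], [-17.29, 119.83], [-79.2, 71.16], [3.27, 140.29], [-89.18, 269.18], [5.43, 117.66], [-154.24, 154.24]. Speed limits (degrees/s): [147.25, 147.25, 180, 180, 180, 180, 180].

### API

Orientations are given as [roll, pitch, yaw] about the fixed x, y, z axes, in that order (R = Rz(yaw) Ry(pitch) Rx(roll)).
In Python, from station import robot, camera, calibration, sign_off gives the robot as it stands. The module is installed in compiled form; this text tells all that it offers.
- The arm moves only by the tool step_arm, never from a script. Its arguments are lists of equal length, an entry for each row: "grip": the opening, from -1 (shut) to 1 (fully open); "slide": the shift along the world's x, y, z in mm, a list of three; "roll": the turn about the world's z in degrees. A call has 1 to 10 rows; each row is the pose to reach, as a shift and turn from the pose commanded when the call began; what a row does not reach only later rows make up. A row lasts 1/8 s, in which the tool goes at most 62.5 mm and 10.7 degrees, less where a joint would pass 70% of its speed; a pose out of reach is approached as far as the arm can. A call with a gripper value outside its range is refused whole. The fingers move at their own pace and stop on an object; the grip force is fixed at half the most. Time passes only in rows, so rows that repeat a pose let the fingers close. It gives the time, the measured TCP pose, the force and the opening at its end, in the units of the state.
- robot.get_state(): the state, without advancing time (a new reading comes with each control period).
- camera(name): name is "scene" or "side" or "wrist"; returns the picture (420x560x3 uint8, red, green, blue); there is no depth.
- calibration(name): a dict with "fov_y" (degrees; the focal length in pixels is half the picture's height over the tangent of half this angle, whatever the lens; pixels are square), "cx", "cy" (the principal point, pixels), "R" (3x3) and "t" (3): a world point X has camera coordinates R X + t. Camera axes: x right, y down, z forward; pixel columns grow to the right and rows downward; lengths in mm; the calibration is good to about 2 mm. A picture is of the moment at which its call begins: read the wrist's pose just before it. calibration takes no time and is no camera call; for the wrist camera it gives the pose at the moment of the call.
- sign_off(): hands the job in, once; it reports no verdict.
The state is a dict: "time": time; "qpos": joint angles; "qvel": joint speeds; "joint_torque": joint torques, N m; "eef_pos": TCP position; "tool_rot": TCP orientation; "wrist_force": force on the tool from outside, world axes, zero at the start; "moment": the same for the moment, N m; "width": finger opening in mm.
Only numpy, scipy, OpenCV 4.12 (cv2) and the standard library are available. Lean on these libraries where they do the work, as an engineer would, in place of code of your own. Each camera call takes 0.05 s, during which the arm holds its last target. There are 200 camera calls.

## Working session

There is one attempt and no reset: what is moved stays moved. The work goes in short steps, Python scripts to look and compute and a tool call to move; the robot and the scene stay as the last step left them, time stands still between calls to the robot, and variables do not carry over. Pictures are saved under pics/ and viewed, about 8 in all and at most 12, crops included, and the job is handed in when it is done.

Besides the shell and the picture viewer there is one more tool, called after ">>>" in YAML: its name, and indented under it one key for each argument. step_arm: Moves the arm, as the interface text tells. Its arguments: {"type":"object","properties":{"grip":{"type":"array","items":{"type":"number"}},"slide":{"type":"array","items":{"type":"array","items":{"type":"number"}}},"roll":{"type":"array","items":{"type":"number"}}},"required":["grip","slide","roll"]}

```bash
mkdir -p pics
python3 - <<'E'
from station import robot,camera,calibration
import cv2,numpy as np
s=robot.get_state();print(s)
ims=[]
for n in("scene","side"):
    im=camera(n);cv2.imwrite(f"pics/{n}0.png",im[:,:,::-1]);ims.append(im)
    c=calibration(n);print(n,c["fov_y"],c["cx"],c["cy"],np.round(c["R"],4).tolist(),np.round(c["t"],1))
E
```

```text
{'time': 0.0, 'qpos': array([-73.67580905,  18.43863617,  -4.01388966,  83.17507704,
         1.29320475,  78.53696384,  -3.26014311]), 'qvel': array([ 0.03729245,  0.05293253, -0.00411723, -0.04085772, -0.02159677,
       -0.08545718,  0.00630754]), 'joint_torque': array([-3.07937098e-04, -4.93560827e+01, -3.82227469e-01, -3.14343488e+01,
        1.29669509e-02,  1.08838559e-02,  1.71782222e-05]), 'eef_pos': array([173.80383132, 625.81854562, 241.22646809]), 'tool_rot': array([-1.79894453e+02,  4.32458285e-03,  1.64483507e+02]), 'wrist_force': array([ 0.57525509, -0.46995342,  0.71719723]), 'moment': array([-0.04770907, -0.02392006, -0.00412811]), 'width': 85.70873011640256}
scene 48.14848394578573 283.50141201488515 207.22099661108732 [[0.6397, -0.7685, 0.0141], [-0.5177, -0.4444, -0.7311], [0.5681, 0.4604, -0.6821]] [-340.9  330.5 1091.3]
side 47.6414217924443 275.96601494123377 207.52437853956977 [[-0.9805, -0.1961, 0.0136], [-0.096, 0.4173, -0.9037], [0.1715, -0.8874, -0.428]] [ 516.   104.8 1699.1]
```

View pics/scene0.png

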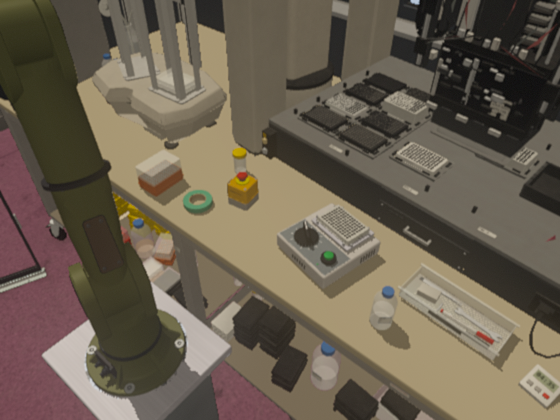

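View pics/side0.png

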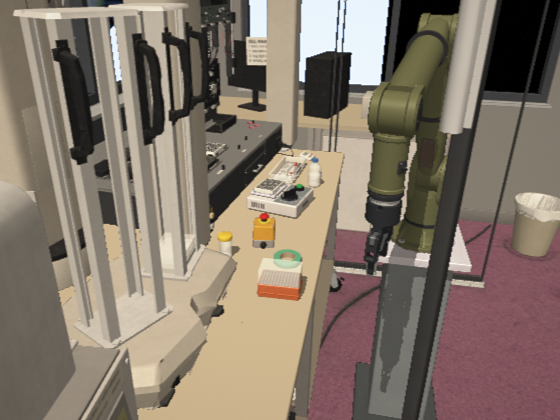

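The scene picture shows the shaker at about (327,245), with the dial at (307,232) and the green key at (328,257). The bottle is at (384,307); the tape, jar and rack are up-left. I'll measure coarsely and look at an enlarged crop.

```bash
cat > h.py <<'E'
import numpy as np,cv2
from station import robot,camera,calibration
def ray(c,u,v,z,h=420):
    f=h/2/np.tan(np.radians(c["fov_y"]/2));R=np.array(c["R"]);t=np.array(c["t"])
    o=-R.T@t;d=R.T@np.array([(u-c["cx"])/f,(v-c["cy"])/f,1]);return o+d*(z-o[2])/d[2]
def proj(c,X):
    f=210/np.tan(np.radians(c["fov_y"]/2));p=np.array(c["R"])@np.array(X,float)+np.array(c["t"]);return p[:2]/p[2]*f+[c["cx"],c["cy"]]
def green(im):
    h=cv2.cvtColor(im,cv2.COLOR_RGB2HSV);return cv2.inRange(h,(45,120,50),(80,255,255))
def blobs(m,amin=20):
    n,l,s,c=cv2.connectedComponentsWithStats(m);return [(np.round(c[i],1),s[i].tolist()) for i in range(1,n) if s[i,4]>=amin]
E
python3 - <<'E'
from h import *
im=cv2.imread("pics/scene0.png")[:,:,::-1].copy();c=calibration("scene")
for b in blobs(green(im)):print(b,ray(c,*b[0],76).round(1))
print("dial",ray(c,307,231,80).round(1))
for n,p,z in(("bottle",(388,292),125),("bottlebase",(382,325),0)):print(n,ray(c,*p,z).round())
cv2.imwrite("pics/crop0.png",cv2.resize(im[195:295,265:395],None,fx=6,fy=6,interpolation=cv2.INTER_CUBIC)[:,:,::-1])
E
```

```text
(array([328.3, 254.9]), [324, 252, 10, 7, 59]) [ 467.9 -202.9   76. ]
dial [ 496.9 -111.    80. ]
bottle [ 428. -394.  125.]
bottlebase [ 427. -401.    0.]
```

View pics/crop0.png

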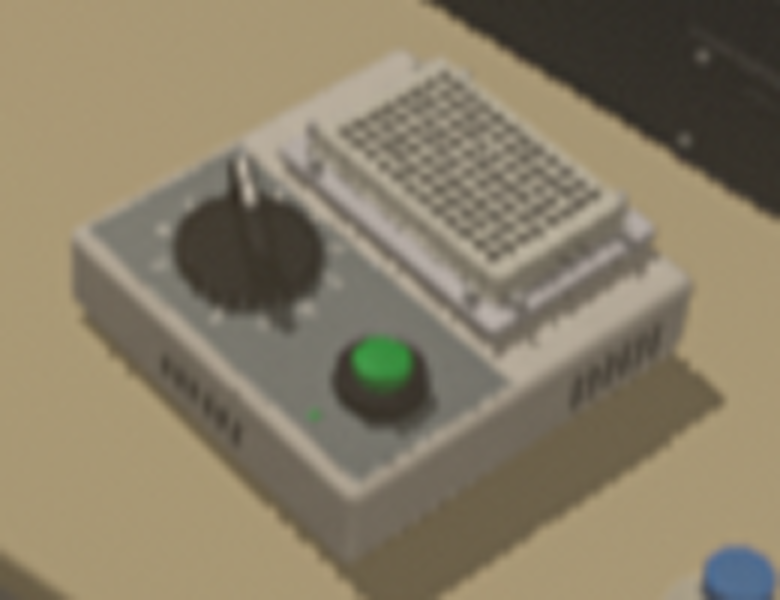

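The crop shows the dial at crop (250,250), with its white pointer line near (243,180), up in the picture. The key is at crop (382,358). Next I bring the wrist camera over the deck.

>>> step_arm:
  grip: [-1,-1,-1,-1,-1,-1,-1,-1,-1,-1]
  slide:
    - [30,-46,10]
    - [66,-90,20]
    - [106,-135,30]
    - [146,-180,40]
    - [180,-230,50]
    - [211,-284,60]
    - [236,-338,60]
    - [256,-394,60]
    - [271,-452,60]
    - [281,-510,60]
  roll: [0,0,0,0,0,0,0,0,0,0]

```text
time: 1.35
eef_pos: [455.1, 114.1, 302.0]
tool_rot: [-180.0, -0.0, 164.5]
wrist_force: [0.5, 0.6, 1.2]
width: 0.3
```

>>> step_arm:
  grip: [-1,-1,-1,-1,-1,-1]
  slide:
    - [5,-60,0]
    - [10,-120,0]
    - [15,-180,0]
    - [20,-220,0]
    - [25,-260,0]
    - [25,-260,0]
  roll: [0,0,0,0,0,0]

```text
time: 2.1
eef_pos: [479.2, -147.5, 302.2]
tool_rot: [-179.9, -0.0, 164.1]
wrist_force: [0.2, 1.5, 0.6]
width: 0.0
```

Run:
```python
from h import *
s=robot.get_state();print(s['time'],s['eef_pos'].round(1),s['tool_rot'].round(2),s['width'],s['qpos'].round(0))
c=calibration("wrist");im=camera("wrist");cv2.imwrite("pics/w1.png",im[:,:,::-1])
print(c["fov_y"],"cam",(-np.array(c["R"]).T@np.array(c["t"])).round(0),np.round(c["R"],2).tolist())
print("dial@",proj(c,[497,-111,85]),"key@",proj(c,[468,-203,76]))
for b in blobs(green(im),100):print(b,ray(c,*b[0],76).round(1))
np.save("w1.npy",c,allow_pickle=True)
```

```text
2.1 [ 479.2 -147.5  302.2] [-179.93   -0.    164.1 ] 0.005879139108476978 [-28.  -3.  41. 100.   2.  83.  87.]
62.17530177473897 cam [ 402. -126.  433.] [[0.27, 0.96, -0.0], [0.92, -0.26, 0.31], [0.29, -0.08, -0.95]]
dial@ [325.44736676 189.52237952] key@ [232.77962412 184.91734523]
(array([234.9, 184.5]), [222, 172, 26, 26, 520]) [ 468.2 -200.7   76. ]
```

View pics/w1.png

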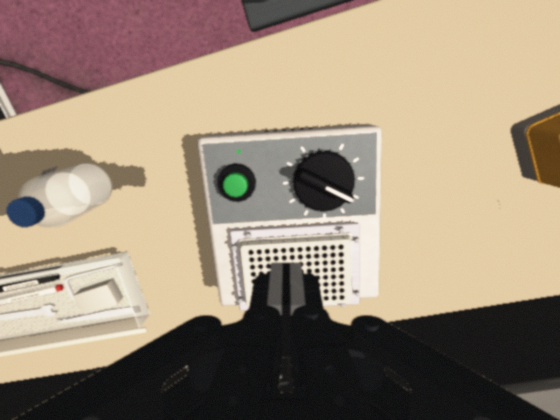

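The wrist picture shows the key at (235,185), the dial disc at (324,181) and the white pointer line from about (327,189) to (352,201), toward the platform and left. Now the exact measurements.

Run:
```python
from h import *
c=np.load("w1.npy",allow_pickle=True).item();im=cv2.imread("pics/w1.png")
g=im.max(2)
m=np.zeros(g.shape,np.uint8);m[120:225,275:380]=(g[120:225,275:380]<60)*255
bs=sorted(blobs(m,100),key=lambda b:-b[1][4]);print(bs[:3])
m=cv2.morphologyEx(m,cv2.MORPH_CLOSE,np.ones((9,9)))
cn=max(cv2.findContours(m,cv2.RETR_EXTERNAL,cv2.CHAIN_APPROX_NONE)[0],key=cv2.contourArea)
P=np.array([ray(c,*p[0],66)[:2] for p in cn.astype(float)])
A=np.c_[2*P,np.ones(len(P))];
w=np.ones(len(P),bool)
for _ in range(5):
    x=np.linalg.lstsq(A[w],(P[w]**2).sum(1),rcond=None)[0];r=np.sqrt(x[2]+x[0]**2+x[1]**2);d=np.hypot(*(P-x[:2]).T)-r;w=abs(d)<1.5
print("axis",x[:2].round(1),"r",r.round(1),w.mean())
yy,xx=np.nonzero(g>150);ax=x[:2]
k=[(u,v) for u,v in zip(xx,yy) if np.hypot(u-324,v-181)<36]
Q=np.array([ray(c,u,v,90)[:2] for u,v in k]);Q=Q[np.hypot(*(Q-ax).T)<32];
vx,vy,px,py=cv2.fitLine(Q.astype(np.float32),cv2.DIST_L2,0,.01,.01).ravel()
print("line",len(Q),Q.mean(0).round(1),"angle",np.degrees(np.arctan2(vy,vx)),"from axis",np.degrees(np.arctan2(*(Q.mean(0)-ax)[::-1])),"rmax",np.hypot(*(Q-ax).T).max())
key=np.array([468.2,-200.7]);d=ax-key;print("key->dial",np.hypot(*d),"yaw",np.degrees(np.arctan2(d[1],d[0]))-90)
# front edge of case
L=[];
for u in range(215,376,8):
    col=g[100:150,u].astype(int);v=100+np.argmax(np.diff(im[100:150,u,0].astype(int)));L.append(ray(c,u,v,55)[:2])
L=np.array(L,np.float32);vx,vy,_,_=cv2.fitLine(L,cv2.DIST_HUBER,0,.01,.01).ravel();print("front edge",np.degrees(np.arctan2(vy,vx)))
cv2.imwrite("pics/w1c.png",cv2.resize(im[130:230,200:390],None,fx=4,fy=4,interpolation=cv2.INTER_CUBIC))
```

```text
[(array([322. , 179.8]), [292, 150, 62, 61, 2748])]
axis [ 492.3 -110.9] r 32.6 0.9722222222222222
line 205 [ 509.3 -103.7] angle -75.72834 from axis 22.885424808383526 rmax 31.975236101609383
key->dial 93.00852608650447 yaw -15.031871587701232
front edge 77.76607
```

View pics/w1c.png

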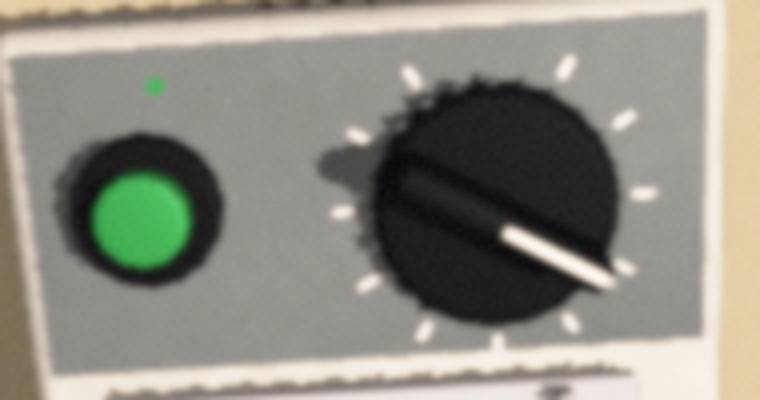

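Run:
```python
from h import *
c=np.load("w1.npy",allow_pickle=True).item()
f=lambda x,y,z:ray(c,200+x/4,130+y/4,z)[:2]
a,b=f(503,232,90),f(612,288,90);d=b-a;print(a.round(1),b.round(1),"line angle",np.degrees(np.arctan2(d[1],d[0])),np.hypot(*d))
u=d/np.hypot(*d);print("axis from pointer end (31mm back)",(b-31*u).round(1))
print("disc centre",f(495,203,66).round(1))
T=[(565,65),(623,118),(643,193),(625,268),(571,323),(497,340),(425,331),(368,283),(342,212),(358,135),(412,75)]
T=np.array([f(x,y,55) for x,y in T]);A=np.c_[2*T,np.ones(11)];x=np.linalg.lstsq(A,(T**2).sum(1),rcond=None)[0];print("tick centre",x[:2].round(1));
g=np.degrees(np.unwrap(np.arctan2(*(T-x[:2]).T[::-1])));print(g.round(1),"yaw",(g-(150-30*np.arange(11))).mean())
print("key collar",f(142,220,76))
```

```text
[ 494.2 -110.5] [516.1 -87.2] line angle 46.72277340416843 32.01182872603516
axis from pointer end (31mm back) [ 494.9 -109.8]
disc centre [ 492.3 -109.6]
tick centre [ 494.4 -109.5]
[ 138.3  107.9   77.4   47.3   17.6  -12.4  -41.6  -71.7 -101.8 -132.2
 -162.4] yaw -12.143713581059348
key collar [ 468.86623208 -200.2801209 ]
```

Measured results:
- The dial axis is at about (494, −110) and the shaker yaw is about −12°.
- The pointer is at 47° in the world frame (60° in the shaker frame), so the dial stands in its fourth stop, 1.57.
- The target is 3.67, with the pointer at −73° and the tail at 107°.

I'll push the tail end, because it sweeps along the front side, away from the platform. First I lower the closed fingertip behind the tail with a gap.

>>> step_arm:
  grip: [-1,-1,-1,-1,-1,-1,-1,-1,-1]
  slide:
    - [7,0,-50]
    - [14,0,-100]
    - [21,-1,-150]
    - [21,-1,-175]
    - [21,-1,-190]
    - [21,-1,-205]
    - [21,-1,-215]
    - [21,-1,-219]
    - [21,-1,-219]
  roll: [-9,-18,-27,-27,-27,-27,-27,-27,-27]

```text
time: 3.28
eef_pos: [501.1, -144.8, 83.6]
tool_rot: [180.0, 0.0, 137.5]
wrist_force: [-1.0, 0.7, 0.1]
width: -0.4
```

Run:
```python
from h import *
s=robot.get_state();print(s['time'],s['eef_pos'].round(1),s['tool_rot'].round(2),s['wrist_force'].round(2))
c=calibration("wrist");im=camera("wrist");np.save("w2.npy",c,allow_pickle=True)
im2=camera("scene");a=cv2.resize(im2[195:285,265:385],(560,420),interpolation=cv2.INTER_CUBIC)
o=np.hstack([im[:,130:530],a[:,:400]]);cv2.imwrite("pics/w2.png",o[:,:,::-1]);
print("axis@",proj(c,[494,-110,90]))
```

```text
3.275 [ 501.1 -144.8   83.6] [1.7998e+02 2.0000e-02 1.3748e+02] [-0.99  0.66  0.13]
axis@ [343.06455729 239.26708552]
```

View pics/w2.png

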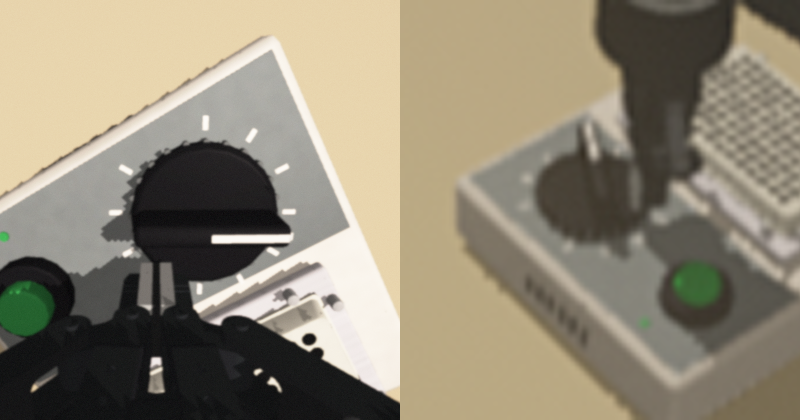

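The wrist view shows the bar level across the picture, with the white line from (212,239) to (292,239). The fingertips are at (155,265), below the tail side with a clear gap, about 21 mm from the axis. This agrees with the measurements, so I work out the arc waypoints.

```bash
cat >> h.py <<'E'
AX=np.array([494.,-110.])
def pose(th,off=16,r=23):
    e=lambda a:np.array([np.cos(np.radians(a)),np.sin(np.radians(a))])
    return AX+r*e(227-th)+off*e(317-th)
E
python3 - <<'E'
from h import *
b=np.array([500.9,-144.7])
print((pose(0,24)-b).round(1),(pose(0,20)-b).round(1))
for th in range(0,124,4):print(th,(pose(th)-b).round(1))
E
```

```text
[-5.   1.5] [-8.   4.2]
0 [-10.9   7. ]
4 [-12.8   7.3]
8 [-14.7   7.8]
12 [-16.6   8.4]
16 [-18.4   9.1]
20 [-20.1  10. ]
24 [-21.8  11. ]
28 [-23.4  12.1]
32 [-25.   13.3]
36 [-26.4  14.6]
40 [-27.8  16. ]
44 [-29.   17.5]
48 [-30.2  19.1]
52 [-31.2  20.8]
56 [-32.1  22.5]
60 [-32.9  24.3]
64 [-33.6  26.1]
68 [-34.1  28. ]
72 [-34.5  29.9]
76 [-34.8  31.9]
80 [-34.9  33.8]
84 [-34.9  35.8]
88 [-34.8  37.7]
92 [-34.5  39.6]
96 [-34.1  41.6]
100 [-33.5  43.4]
104 [-32.8  45.3]
108 [-32.   47.1]
112 [-31.1  48.8]
116 [-30.1  50.4]
120 [-28.9  52. ]
```

>>> step_arm:
  grip: [-1,-1,-1,-1,-1,-1,-1,-1,-1]
  slide:
    - [-5,1.5,-1]
    - [-8,4.2,-1]
    - [-10.9,7,-1]
    - [-12.8,7.3,-1]
    - [-14.7,7.8,-1]
    - [-16.6,8.4,-1]
    - [-18.4,9.1,-1]
    - [-20.1,10,-1]
    - [-20.1,10,-1]
  roll: [0,0,0,-4,-8,-12,-16,-20,-20]

```text
time: 4.5
eef_pos: [480.6, -134.3, 82.4]
tool_rot: [180.0, -0.0, 117.5]
wrist_force: [0.2, -0.6, 0.4]
width: -0.1
```

```bash
cat >> h.py <<'E'
def look(name,save=None):
    "pointer angle from white line, wrist view; line on z=90"
    s=robot.get_state();c=calibration("wrist");im=camera("wrist");cv2.imwrite(f"pics/{name}.png",im[:,:,::-1])
    print(s['time'],s['eef_pos'].round(1),s['tool_rot'].round(1),s['wrist_force'].round(1))
    g=im.min(2);m=(g>170).astype(np.uint8);pc=proj(c,[*AX,90])
    for i in [i for i in cv2.findContours(m,cv2.RETR_EXTERNAL,cv2.CHAIN_APPROX_NONE)[0] if len(i)>40]:
        (x,y),wh,_=cv2.minAreaRect(i)
        if max(wh)<4*min(wh) or np.hypot(x-pc[0],y-pc[1])>70:continue
        P=np.array([ray(c,*p[0],90)[:2] for p in i.astype(float)],np.float32);vx,vy,px,py=cv2.fitLine(P,cv2.DIST_L2,0,.01,.01).ravel()
        d=P.mean(0)-AX
        if d@[vx,vy]<0:vx,vy=-vx,-vy
        a=np.degrees(np.arctan2(vy,vx));print("line mid",P.mean(0).round(1),"len",max(wh).__round__(),"pointer world",a.round(1),"turned",((47-a)%360).round(1))
E
python3 -c "
from h import *
look('w3')"
```

```text
4.5 [ 480.6 -134.3   82.4] [180.   -0.  117.5] [ 0.2 -0.6  0.4]
```

View pics/w3.png

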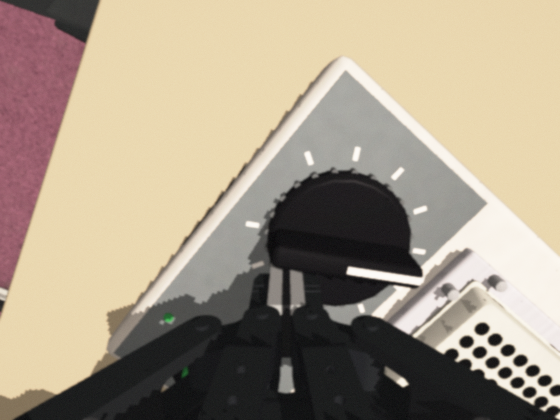

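The bar has rotated past the fingers. The line runs from (348,271) to (420,283), about 9° ahead of the tool, so one click is done. I'll fix the line detector offline.

Run:
```python
from h import *
c=calibration("wrist");im=cv2.imread("pics/w3.png")
a,b=ray(c,348,271,90),ray(c,420,283,90);d=b-a;print(a.round(1),b.round(1),np.degrees(np.arctan2(d[1],d[0])))
print(proj(c,[*AX,90]))
g=im.min(2)
for t in(150,170,190,210,225):
  print(t,[( np.round(cv2.minAreaRect(i)[0]),np.round(cv2.minAreaRect(i)[1]),len(i)) for i in cv2.findContours((g>t).astype(np.uint8),cv2.RETR_LIST,cv2.CHAIN_APPROX_NONE)[0] if len(i)>40 and abs(cv2.minAreaRect(i)[0][0]-384)<40])
```

```text
[ 494.  -110.2   90. ] [ 522.  -101.5   90. ] 17.19261008933321
[348.33470511 270.65418462]
150 [(array([358., 308.]), array([10., 15.]), 45), (array([390., 301.]), array([16., 44.]), 92)]
170 [(array([391., 301.]), array([15., 43.]), 91)]
190 [(array([421., 311.]), array([17., 57.]), 123), (array([391., 302.]), array([14., 43.]), 87), (array([381., 217.]), array([434., 297.]), 1742)]
210 [(array([421., 312.]), array([16., 55.]), 113), (array([391., 301.]), array([13., 42.]), 84), (array([365., 197.]), array([420., 273.]), 1571)]
225 [(array([422., 312.]), array([14., 54.]), 105), (array([391., 301.]), array([12., 41.]), 82), (array([385., 276.]), array([76.,  7.]), 156), (array([417., 192.]), array([369., 207.]), 1144)]
```

One click is confirmed: the dial has turned 29.8° and the line passes through the axis as measured. Second click.

>>> step_arm:
  grip: [-1,-1,-1,-1,-1,-1,-1,-1,-1]
  slide:
    - [-1.7,1,0]
    - [-3.3,2.1,0]
    - [-4.9,3.3,0]
    - [-6.3,4.6,0]
    - [-7.7,6,0]
    - [-8.9,7.5,0]
    - [-10.1,9.1,0]
    - [-10.6,10,0]
    - [-10.6,10,0]
  roll: [-4,-8,-12,-16,-20,-24,-28,-30,-30]

```text
time: 5.68
eef_pos: [470.2, -124.5, 82.4]
tool_rot: [180.0, -0.0, 87.6]
wrist_force: [-0.1, -0.1, -0.1]
width: -0.1
```

```bash
sed -i 's/g>170/g>225/' h.py; python3 -c "
from h import *
look('w4')"
```

```text
5.675 [ 470.2 -124.5   82.4] [180.   -0.   87.6] [-0.1 -0.1 -0.1]
line mid [ 508.7 -112.8] len 76 pointer world -11.8 turned 58.8
```

Two clicks are done (58.8°). Third click.

>>> step_arm:
  grip: [-1,-1,-1,-1,-1,-1,-1,-1,-1]
  slide:
    - [-1,1.7,0]
    - [-1.8,3.4,0]
    - [-2.6,5.2,0]
    - [-3.2,7,0]
    - [-3.6,9,0]
    - [-4,10.9,0]
    - [-4.2,12.9,0]
    - [-4.2,13.8,0]
    - [-4.2,13.8,0]
  roll: [-4,-8,-12,-16,-20,-24,-28,-30,-30]

```text
time: 6.85
eef_pos: [466.1, -110.7, 82.4]
tool_rot: [180.0, -0.0, 57.6]
wrist_force: [-0.4, -0.3, -0.4]
width: -0.3
```

```bash
python3 -c "
from h import *
look('w5')"
```

```text
6.85 [ 466.1 -110.7   82.4] [180.   -0.   57.6] [-0.4 -0.3 -0.4]
line mid [ 505.1 -119.5] len 76 pointer world -41.5 turned 88.5
```

Three clicks are done (88.5°). Fourth and last click, with the same stop 10° short of the detent.

>>> step_arm:
  grip: [-1,-1,-1,-1,-1,-1,-1,-1,-1]
  slide:
    - [0,2,0]
    - [0.1,3.9,0]
    - [0.4,5.8,0]
    - [0.8,7.8,0]
    - [1.4,9.6,0]
    - [2.1,11.5,0]
    - [2.9,13.3,0]
    - [3.3,14.2,0]
    - [3.3,14.2,0]
  roll: [-4,-8,-12,-16,-20,-24,-28,-30,-30]

```text
time: 8.02
eef_pos: [469.4, -96.5, 82.3]
tool_rot: [180.0, -0.0, 27.6]
wrist_force: [0.2, 0.4, 0.0]
width: -0.1
```

```bash
python3 -c "
from h import *
look('w6')"
```

```text
8.025 [469.4 -96.5  82.3] [180.   -0.   27.6] [0.2 0.4 0. ]
line mid [ 501.7 -122.7] len 77 pointer world -59.9 turned 106.9
```

The bar reads 106.9°, just past half-way and with almost no force. I'll look again after a short hold to see whether it is snapping or resting.

>>> step_arm:
  grip: [-1,-1,-1,-1]
  slide:
    - [0,0,0]
    - [0,0,0]
    - [0,0,0]
    - [0,0,0]
  roll: [0,0,0,0]

```text
time: 8.57
eef_pos: [469.3, -96.7, 82.4]
tool_rot: [180.0, -0.0, 27.5]
wrist_force: [0.1, 0.3, 0.4]
width: -0.1
```

```bash
python3 -c "
from h import *
look('w7')"
```

```text
8.575 [469.3 -96.7  82.4] [180.   -0.   27.5] [0.1 0.3 0.4]
line mid [ 501.7 -122.7] len 78 pointer world -59.9 turned 106.9
```

View pics/w7.png

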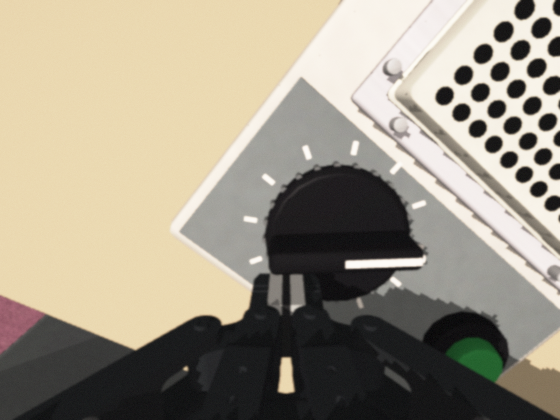

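The picture shows the line from (345,265) to (425,261), still resting against the fingertip just at the half-way hump. I nudge on a few degrees more, well short of anything that could start a fifth click.

>>> step_arm:
  grip: [-1,-1,-1,-1,-1]
  slide:
    - [0.5,0.8,0]
    - [1,1.6,0]
    - [1.5,2.4,0]
    - [1.5,2.4,0]
    - [1.5,2.4,0]
  roll: [-2,-4,-6,-6,-6]

```text
time: 9.25
eef_pos: [470.8, -94.3, 82.3]
tool_rot: [180.0, 0.0, 21.5]
wrist_force: [0.7, -1.3, 0.2]
width: 0.2
```

```bash
python3 -c "
from h import *
look('w8')"
```

```text
9.25 [470.8 -94.3  82.3] [180.    0.   21.5] [ 0.7 -1.3  0.2]
line mid [ 498.9 -123.9] len 77 pointer world -71.5 turned 118.5
```

Four clicks: 118.5°, with the same small bias as the earlier readings. I back off from the bar, lift, go over to the key and measure it from close by.

>>> step_arm:
  grip: [-1,-1,-1,-1,-1,-1,-1,-1]
  slide:
    - [-4,-1.5,0]
    - [-8,-3,0]
    - [-8,-3,30]
    - [-8,-3,70]
    - [-5,-40,80]
    - [-2,-75,80]
    - [-2,-106,80]
    - [-2,-106,80]
  roll: [0,0,0,0,0,0,0,0]

```text
time: 10.3
eef_pos: [467.8, -203.2, 162.5]
tool_rot: [179.9, 0.0, 21.2]
wrist_force: [-0.5, 0.0, -0.1]
width: -0.1
```

Run:
```python
from h import *
c=calibration("wrist");look('w9');im=cv2.imread("pics/w9.png")[:,:,::-1].copy()
for b in blobs(green(im),100):print(b,ray(c,*b[0],76).round(1))
```

```text
10.3 [ 467.8 -203.2  162.5] [179.9   0.   21.2] [-0.5  0.  -0.1]
line mid [ 498.7 -124.1] len 51 pointer world -71.9 turned 118.9
(array([284.9, 217.1]), [266, 198, 39, 39, 1233]) [ 471. -201.   76.]
```

View pics/w9.png

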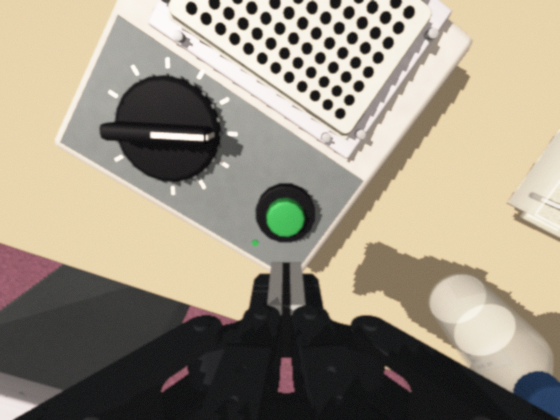

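The dial rests at four clicks (line at (150–210,136), pointing right), and the key is at (285,217), which gives (471, −201). Now I press it.

>>> step_arm:
  grip: [-1,-1,-1,-1,-1,-1,-1,-1,-1,-1]
  slide:
    - [2.3,-0.7,-30]
    - [2.3,-0.7,-55]
    - [2.3,-0.7,-68]
    - [2.3,-0.7,-72]
    - [2.3,-0.7,-74]
    - [2.3,-0.7,-76]
    - [2.3,-0.7,-78]
    - [2.3,-0.7,-80]
    - [2.3,-0.7,-81]
    - [2.3,-0.7,-81]
  roll: [0,0,0,0,0,0,0,0,0,0]

```text
time: 11.6
eef_pos: [471.8, -201.1, 82.1]
tool_rot: [180.0, -0.1, 21.5]
wrist_force: [-0.5, 1.7, 7.2]
width: -0.1
```

The key is bottomed: the tips are at about 71 mm (key 5 mm down) and the force is 7 N, above the 4 N spring. I lift and move clear.

>>> step_arm:
  grip: [-1,-1,-1,-1,-1,-1,-1,-1]
  slide:
    - [0,0,0]
    - [0,0,3]
    - [0,0,8]
    - [0,0,30]
    - [0,0,80]
    - [0,0,130]
    - [0,0,160]
    - [0,0,160]
  roll: [0,0,0,0,0,0,0,0]

```text
time: 12.6
eef_pos: [472.0, -201.5, 243.1]
tool_rot: [180.0, -0.2, 21.5]
wrist_force: [-0.8, 0.4, -0.0]
width: -0.2
```

Run:
```python
from h import *
c=calibration("wrist");look('w10');im=cv2.imread("pics/w10.png")[:,:,::-1].copy()
for b in blobs(green(im),100):print(b,ray(c,*b[0],76).round(1))
```

```text
12.6 [ 472.  -201.5  243.1] [180.   -0.2  21.5] [-0.8  0.4 -0. ]
line mid [ 498.6 -123.7] len 36 pointer world -72.0 turned 119.0
(array([285.2, 194.2]), [271, 180, 30, 30, 701]) [ 470.4 -201.2   76. ]
```

View pics/w10.png

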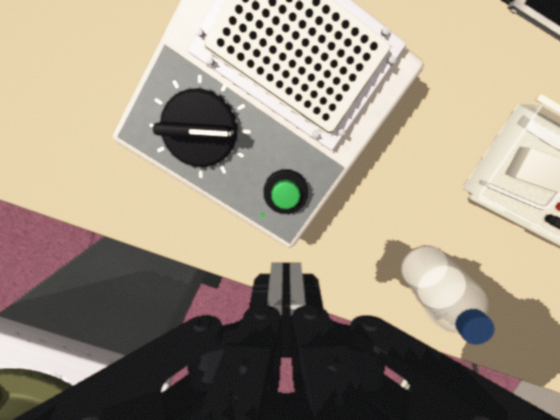

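The dial line at (190–230,132) is 119° from its start, so it is in the fourth click. The key at (285,194) is up, and the plate and bottle are in place. The arm is clear and still, so I hand in.

```bash
python3 -c "
from station import sign_off
print(sign_off())"
```

```text
the job is handed in; nothing more can be done
None
```

The speed dial is now exactly four clicks clockwise from where it stood (from 1.57 to about 3.67 rad), and the green start key has been pushed right down and let up again. The job is handed in at 12.6 s, with the arm clear and about 240 mm above the bench.

- **Dial:** I pushed the tail end of the bar with the closed fingertips, one click at a time. After the clicks the wrist camera read 29.8°, 58.8°, 88.5° and 118.5°. The last look, after the key press, read 119.0° against an ideal 120°.
- **Fourth click:** The bar first stopped at 106.9°, just past half-way and still resting on the fingertip. A nudge of about 3 mm made it snap on into the click.
- **Start key:** It was pressed with the fingertips about 5 mm below the key's rest height, at about 7 N against a spring of about 4 N. The last picture shows it up again.
- **Bystanders:** The plate and bottle look undisturbed in that picture. I did not re-check the jar, tape and rack, but the arm passed well above that side of the bench.
- **A disagreement:** The shaker's yaw came out as −12° from the dial ticks and front edge, but −15° from the line between key and dial. I used each part's own measured position, so it did not affect the job.

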